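# Hold a stem centred in a flange for tacking

### The job

Take the steel stem with the round head out of the parts bin and lower it upright through the bore of the flange on the welding jig, without ever letting it touch the flange or the jig. Finish while still holding it there in the gripper, centred with an even gap all round, upright and still, with its tip about 25 mm out below the flange, ready to be tacked. Leave the square-headed and the T-headed pins where they are in the bin.

Things in the scene. Friction and masses are not known exactly. Their poses are not given: they have to be found in the camera images.
- stem: Plain steel, about 0.26 kg, hanging in one of the bin's openings. Round stem 12 mm thick, 90 mm long, below a round collar 34 mm wide, 6 mm thick; above it a plain round flat-topped head 24 mm wide, 40 mm tall: grip it there. Origin on the axis at the collar's underside (head 6 to 46 mm above it, tip 90 mm below); z up along the axis.
- stem_tip (a point): The centre of the lower end of the round-headed stem, on its axis, 90 mm below its origin.
- square_pin: Plain steel, about 0.26 kg, hanging in one of the bin's openings. Round stem 12 mm thick, 90 mm long, below a round collar 34 mm wide, 6 mm thick; above it a square head 24 x 24 mm, 40 mm tall. Stays in the bin. Origin on the axis at the collar's underside, z up.
- tee_pin: Plain steel, about 0.26 kg, hanging in one of the bin's openings. Round stem 12 mm thick, 90 mm long, below a round collar 34 mm wide, 6 mm thick; above it a 16 mm neck and a crossbar 64 mm long, 14 mm thick, along its x, top 47 mm above the collar's underside. Stays in the bin. Origin on the axis at the collar's underside, z up.
- bin: Fixed green bin, 114 (x) by 236 (y) mm, origin at the centre of its underside, z up. Deck 100 mm above the table with three 22 mm square openings at y = -75, 0, 75 mm, x = 0; a pin hangs by its collar in each, which one where varies. Rims and dividers (midway between openings) rise 8 mm above the deck. On its +x side a tray of nuts, 50 mm high, out to x = 126 mm.
- jig: Fixed jig: base plate 150 x 150 x 8 mm; three posts carry a level flange, 90 mm wide, from 60 to 72 mm above the table, its hub 48 mm wide up to 85 mm. Vertical bore 26 mm wide through both, open space below down to the plate. Two blue clamps, 60 mm from the bore at +y and -y, reach 91 mm above the table. Origin: underside of the plate, on the bore's axis; z up.
- bore_top (a point): The centre of the bore's upper mouth (top of the hub), 85 mm above the jig's origin.
- bore_bottom (a point): The centre of the bore's lower mouth (underside of the flange), 60 mm above the jig's origin.
There are look-alikes about, which are no part of the job. What is shaped like the stem but blue or purple is not meant.

How it is judged:
By the outcome, as a careful person would: the job done as asked, in the order asked, and still so for the second after the job is handed in, while the arm keeps its last pose, push and grip.
It also fails if it takes over 43 s, if anything falls off the work surface, if the arm or the gripper's body presses on something with over 40 N, if the wrist force passes 120 N, or if a joint passes its speed limit or range.

### The arm

A 6-joint arm with a two-finger parallel gripper is mounted at the origin on the work surface. World frame = base frame: x ahead of the robot, y to its left, z up, the work surface at z = 0. Lengths are in m, angles in rad, forces in N, time in s.
With the tool pointing down it reaches from about 0.375 to 0.825 m from the base axis. Payload 5.5 kg.
Tool frame: the origin (TCP) lies between the finger pads; the fingertips stand 17 mm ahead of it and the grasp point (between the pads) lies 2 mm behind it; y points along the fingers, x is the direction in which the jaws open and shut, and the axes are right-handed (so a half turn about y gives the same grasp; the last joint's range is limited). The gripper opens to 85 mm and grips with 20 to 120 N. Pads are 22 mm wide; open, the fingers measure 114 mm over their backs; the gripper's body (76 mm by 85 mm) begins 54 mm behind the grasp point. The pads swing forward as they close: fully open they stand 13 mm farther back than shut.
Start: joints at [1.326, 0.314, -0.047, 1.21, 0, 1.571], TCP at [0.145, 0.582, 0.248] pointing down, gripper open.
Joint ranges: [-2.67, 2.67], [-0.69, 1.73], [-1.03, 1.25], [-2.08, 2.16], [-1.42, 1.45], [-3.14, 3.14]. Speed limits (rad/s): [2.39, 2.39, 3.01, 3.14, 3.14, 3.14].

### API

Orientations are given as a unit quaternion [x, y, z, w].
In Python, from plant import ctrl gives the robot as it stands.
- The arm moves only by the tool play_rows, never from a script. Its arguments are lists of equal length, an entry for each row: "linear": the shift along the tool's x, y, z each as a share of 0.025 m, from -1 to 1, a list of three; "roll": the turn about the tool's y as a share of 4 degrees, from -1 to 1. In form: {"linear": [[x, y, z], ...], "roll": [roll, ...]}. A call has exactly 10 rows; each row shifts and turns the pose as measured when the row begins, along the tool's axes as they then stand; what a row does not reach is not made up. A row lasts 1/12 s, in which the tool goes at most 41.7 mm and 7.16 degrees, less where a joint would pass 70% of its speed; a pose out of reach is approached as far as the arm can. A call with a number of a shift or a turn outside -1 to 1 is refused whole. A call with a gripper value outside its range is refused whole. "claw" is the opening, from -1 (shut) to 1 (fully open), set as the call begins (left out, the last holds). The fingers move at their own pace and stop on an object; the grip force is fixed at half the most. Time passes only in rows, so rows that do not move let the fingers close, or fill a call up. It gives the time, the measured TCP pose, the force and the opening at its end, in the units of the state.
- ctrl.state(): the state, without advancing time (a new reading comes with each control period).
- ctrl.capture(name): name is "scene" or "top" or "wrist"; returns the picture (420x560x3 uint8, blue, green, red); there is no depth.
- ctrl.get_calibration(name): a dict with "intrinsics" (3x3 intrinsics, pixels), "rvec" (rotation vector, rad) and "tvec" (3), from world to camera coordinates, as OpenCV has them; the wrist camera has in their place "mount" (4x4, takes a point from camera to tool coordinates, whose origin is the TCP and whose axes are the tool frame's). Camera axes: x right, y down, z forward; pixel columns grow to the right and rows downward; lengths in m; the calibration is good to about 2 mm. A picture is of the moment at which its call begins: read the wrist's pose just before it. get_calibration takes no time and is no camera call.
- ctrl.finish_job(): hands the job in, once; it reports no verdict.
The state is a dict: "t": time; "qpos": joint angles; "dq": joint speeds; "joint_torque": joint torques, N m; "ee_pos": TCP position; "orientation": TCP orientation; "ft_force": force on the tool from outside, world axes, zero at the start; "moment": the same for the moment, N m; "opening": finger opening in m.
Only numpy, scipy, OpenCV 4.12 (cv2) and the standard library are available. Lean on these libraries where they do the work, as an engineer would, in place of code of your own. Each camera call takes 0.05 s, during which the arm holds its last target. There are 200 camera calls.

## Working session

There is one attempt and no reset: what is moved stays moved. The work goes in short steps, Python scripts to look and compute and a tool call to move; the robot and the scene stay as the last step left them, time stands still between calls to the robot, and variables do not carry over. Pictures are saved under pics/ and viewed, about 8 in all and at most 12, crops included, and the job is handed in when it is done.

Besides the shell and the picture viewer there is one more tool, called as name(argument=value, ...), one argument or row to a line, values as JSON. play_rows: Moves the arm, as the interface text tells. Shift numbers are shares of 0.025 m and turn numbers shares of 4 degrees, none past 1 either way. Its arguments: {"type":"object","properties":{"linear":{"type":"array","items":{"type":"array","items":{"type":"number"}}},"roll":{"type":"array","items":{"type":"number"}},"claw":{"type":"number"}},"required":["linear","roll"]}

```bash
ls; mkdir -p pics; python3 - <<'E'
from plant import ctrl
import cv2
s=ctrl.state();print(s)
for n in("scene","top"):
    cv2.imwrite(f"pics/{n}0.png",ctrl.capture(n))
    print(n,ctrl.get_calibration(n))
print(ctrl.get_calibration("wrist"))
E
```

```text
pics
{'t': 0.0, 'qpos': array([ 1.32601023e+00,  3.14243232e-01, -4.80907340e-02,  1.21017389e+00,
        4.63065786e-05,  1.57082783e+00]), 'dq': array([ 1.87892154e-03, -1.33692918e-03, -7.58354980e-04,  7.91187370e-04,
       -3.56987308e-05,  1.88589170e-04]), 'joint_torque': array([-1.24331236e-04, -5.39589643e+01,  3.39751160e+01,  1.90914888e-02,
       -4.38896777e-04, -9.18649647e-06]), 'ee_pos': array([0.14526294, 0.58158764, 0.2474191 ]), 'orientation': array([ 0.55766971,  0.43471987, -0.43569385, -0.55695062]), 'ft_force': array([-0.02286937, -0.97791829, -0.27313154]), 'moment': array([-0.00933866,  0.02375087,  0.01186959]), 'opening': 0.08566335191401941}
scene {'intrinsics': array([[385.51982717,   0.        , 281.60146569],
       [  0.        , 385.51982717, 215.42937447],
       [  0.        ,   0.        ,   1.        ]]), 'rvec': array([ 2.09350713,  1.0075423 , -0.46283964]), 'tvec': array([-0.33188976, -0.1974593 ,  1.08349618])}
top {'intrinsics': array([[461.97089698,   0.        , 282.36229962],
       [  0.        , 461.97089698, 206.97494105],
       [  0.        ,   0.        ,   1.        ]]), 'rvec': array([ 2.08515125, -2.12756543,  0.15217948]), 'tvec': array([0.02514443, 0.56610664, 0.86314413])}
{'intrinsics': array([[334.57561664,   0.        , 280.74524288],
       [  0.        , 334.57561664, 210.38472772],
       [  0.        ,   0.        ,   1.        ]]), 'mount': array([[ 9.99998271e-01,  9.15664961e-04, -1.61874681e-03,
         1.19280471e-04],
       [ 1.81228045e-03, -2.84315410e-01,  9.58729088e-01,
        -1.26194951e-01],
       [ 4.17639970e-04, -9.58730363e-01, -2.84316577e-01,
         7.27311674e-02],
       [ 0.00000000e+00,  0.00000000e+00,  0.00000000e+00,
         1.00000000e+00]])}
```

View pics/top0.png

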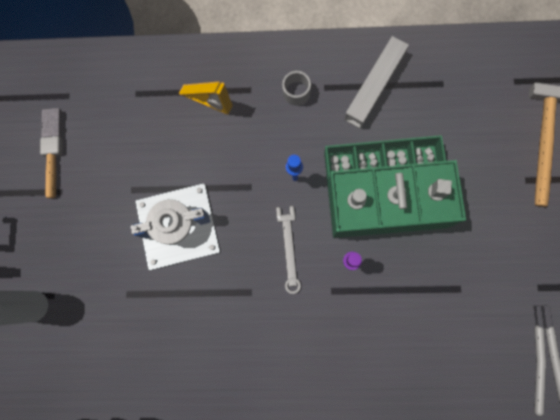

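View pics/scene0.png

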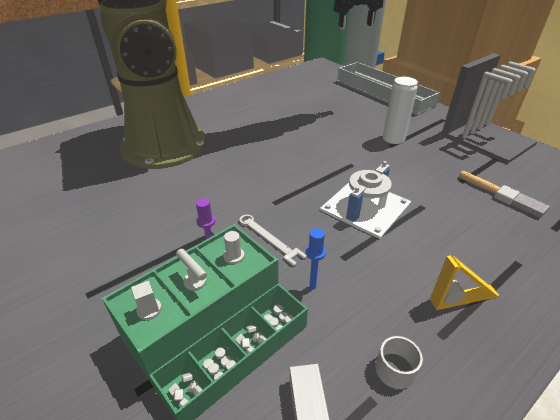

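Shape and colour candidates for the stem in the top view:
- Round grey head in the bin at (358,197)
- Tee at (398,193)
- Square head at (441,188)
- Blue look-alike at (294,165)
- Purple look-alike at (353,261)

I choose the grey round head at (358,197), which is scene pixel (232,247). The jig is at (168,222). I'll check the choice with a close crop.

```bash
cat > h.py <<'E'
import numpy as np,cv2
from plant import ctrl
from scipy.spatial.transform import Rotation as R
def cam(n,s=None):
    c=ctrl.get_calibration(n);K=c["intrinsics"]
    if n=="wrist":
        T=np.eye(4);T[:3,:3]=R.from_quat(s["orientation"]).as_matrix();T[:3,3]=s["ee_pos"]
        W=np.linalg.inv(T@c["mount"]);return K,W[:3,:3],W[:3,3]
    return K,cv2.Rodrigues(c["rvec"])[0],c["tvec"]
def cast(C,uv,z):
    K,Rm,t=C;o=-Rm.T@t;d=Rm.T@np.linalg.inv(K)@[uv[0],uv[1],1]
    return o+d*(z-o[2])/d[2]
def proj(C,p):
    K,Rm,t=C;q=K@(Rm@np.asarray(p)+t);return q[:2]/q[2]
E
python3 - <<'E'
from h import *
t=cv2.imread("pics/top0.png");s=cv2.imread("pics/scene0.png")
a=cv2.resize(t[130:250,320:470],None,fx=2.6,fy=2.6,interpolation=2);b=cv2.resize(t[180:272,130:220],None,fx=4,fy=4,interpolation=2)
c=cv2.resize(s[225:320,110:270],None,fx=2.4,fy=2.4);d=cv2.resize(s[160:230,320:400],None,fx=4,fy=4)
o=np.zeros((600,800,3),np.uint8)
for im,y,x in((a,0,0),(b,0,400),(c,315,0),(d,375,400)):
    h,w=im.shape[:2];h=min(h,600-y);o[y:y+h,x:x+w]=im[:h,:800-x]
cv2.imwrite("pics/crop1.png",o)
T=cam("top");S=cam("scene")
print("stem top",cast(T,(358,197),.146),"scene",cast(S,(232,237),.146))
print("jig",cast(T,(168,221),.085),cast(S,(371,178),.085))
print(R.from_quat(ctrl.state()["orientation"]).as_matrix().round(3))
E
```

```text
stem top [ 0.56381225 -0.12427141  0.146     ] scene [ 0.5695193  -0.12742447  0.146     ]
jig [0.53835822 0.23274354 0.085     ] [0.54441875 0.23179713 0.085     ]
[[ 0.242 -0.    -0.97 ]
 [ 0.97  -0.001  0.242]
 [-0.002 -1.    -0.   ]]
```

View pics/crop1.png

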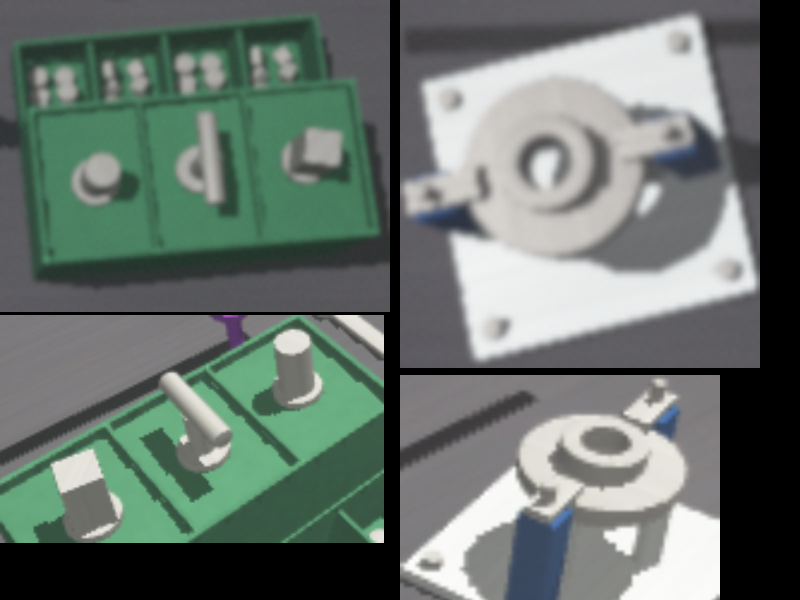

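The crop confirms it: the round flat-topped grey head is at crop (102,170), with the tee and square next to it. The hub bore is at crop (547,163). I'll go via the jig for a wrist look.

play_rows(
  linear=[
    [-0.3,0,-0.6],
    [-0.5,0,-1],
    [-0.5,0,-1],
    [-0.5,0,-1],
    [-0.5,0,-1],
    [-0.5,0,-1],
    [-0.5,0,-1],
    [-0.5,0,-1],
    [-0.5,0,-1],
    [-0.5,0,-1],
  ],
  roll=[0,0,0,0,0,0,0,0,0,0],
  claw=0.2,
)

```text
t: 0.93
ee_pos: [0.3518, 0.4015, 0.2423]
orientation: [0.556, 0.435, -0.442, -0.554]
ft_force: [0.7, -0.2, 0.1]
opening: 0.0515
```

```bash
cat > go.py <<'E'
import sys
from h import *
s=ctrl.state();M=R.from_quat(s["orientation"]).as_matrix()
p=np.array([float(v) for v in sys.argv[1:4]])
print("t",s["t"],"pos",s["ee_pos"].round(4),"q",s["qpos"].round(3),"F",s["ft_force"].round(2),"open",s["opening"].round(4))
print("units",(M.T@(p-s["ee_pos"])/.025).round(2),"y axis",M[:,1].round(4),"x axis",M[:,0].round(3))
E
python3 go.py .542 .233 .25; python3 -c "
from h import *
print(cast(cam('top'),(166.75,220.75),.085),cast(cam('top'),(359.2,195.4),.146))"
```

```text
[0.53889975 0.2351865  0.085     ] [ 0.56665356 -0.12651852  0.146     ]Traceback (most recent call last):
  File "go.py", line 5, in <module>
    print("t",s["t"],"pos",s["ee_pos"].round(4),"q",s["qpos"].round(3),"F",s["ft_force"].round(2),"open",s["opening"].round(4))
                                                                                                         ^^^^^^^^^^^^^^^^^^
AttributeError: 'float' object has no attribute 'round'
```

```bash
sed -i 's/s\["opening"\].round(4)/round(s["opening"],4)/' go.py; python3 go.py .54 .234 .25
```

```text
t 0.9333 pos [0.3518 0.4015 0.2423] q [ 8.520e-01  2.000e-01 -2.090e-01  1.172e+00 -1.000e-03  1.086e+00] F [ 0.66 -0.25  0.11] open 0.0515
units [-4.78 -0.3  -8.88] y axis [-0.0058 -0.0077 -1.    ] x axis [ 0.232  0.973 -0.009]
```

play_rows(
  linear=[
    [-0.52,-0.1,-1],
    [-0.52,-0.1,-1],
    [-0.52,-0.1,-1],
    [-0.52,0,-1],
    [-0.52,0,-1],
    [-0.52,0,-1],
    [-0.52,0,-1],
    [-0.5,0,-0.9],
    [-0.4,0,-0.7],
    [0,0,0],
  ],
  roll=[0,0,0,0,0,0,0,0,0,0],
)

```text
t: 1.77
ee_pos: [0.544, 0.2265, 0.2461]
orientation: [0.557, 0.431, -0.443, -0.555]
ft_force: [0.3, 0.3, 0.1]
opening: 0.0513
```

```bash
python3 go.py .54 .234 .25; python3 - <<'E'
from h import *
s=ctrl.state();im=ctrl.capture("wrist");cv2.imwrite("pics/w1.png",im)
np.save("w1.npy",np.r_[s["ee_pos"],s["orientation"]])
print(proj(cam("wrist",s),(.539,.235,.085)))
E
```

```text
t 1.7667 pos [0.544  0.2265 0.2461] q [ 0.399  0.307 -0.062  1.217 -0.008  0.638] F [0.33 0.26 0.06] open 0.0513
units [ 0.25 -0.16  0.23] y axis [-0.0105 -0.0129 -0.9999] x axis [ 0.237  0.971 -0.015]
[291.96077582 190.56782287]
```

View pics/w1.png

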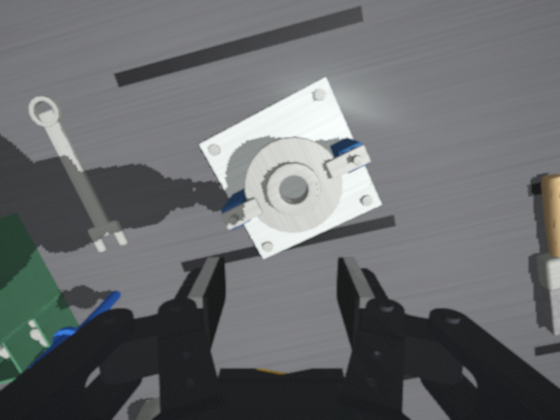

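The wrist view shows the bore at about (294,188), 2-3 px from the prediction of (292,190.6), so the two estimates agree. Next is the stem.

play_rows(
  linear=[
    [-0.8,0,0],
    [-1,0,-0.3],
    [-1,0,-0.3],
    [-1,0,-0.3],
    [-1,0,-0.3],
    [-1,0,-0.3],
    [-1,0,-0.3],
    [-1,0,-0.3],
    [-1,0,-0.3],
    [-1,0,-0.3],
  ],
  roll=[0,0,0,0,0,0,0,0,0,0],
)

```text
t: 2.65
ee_pos: [0.5442, -0.023, 0.245]
orientation: [-0.549, -0.435, 0.449, 0.555]
ft_force: [0.2, 0.8, 0.3]
opening: 0.0514
```

```bash
python3 go.py .567 -.1265 .25
```

```text
t 2.65 pos [ 0.5442 -0.023   0.245 ] q [-0.038  0.228 -0.168  1.196 -0.008  0.183] F [0.17 0.84 0.25] open 0.0514
units [-3.84 -0.19 -1.79] y axis [-0.0208 -0.0069 -0.9998] x axis [ 0.219  0.976 -0.011]
```

play_rows(
  linear=[
    [-0.8,0,-0.4],
    [-0.8,0,-0.4],
    [-0.7,0,-0.3],
    [-0.7,0,-0.3],
    [-0.5,0,-0.2],
    [-0.3,0,-0.2],
    [0,0,0],
    [0,0,0],
    [0,0,0],
    [0,0,0],
  ],
  roll=[0,0,0,0,0,0,0,0,0,0],
)

```text
t: 3.48
ee_pos: [0.5645, -0.1251, 0.2437]
orientation: [-0.546, -0.435, 0.451, 0.556]
ft_force: [0.1, 0.7, -0.4]
opening: 0.0509
```

```bash
python3 go.py .567 -.1265 .25; python3 - <<'E'
from h import *
s=ctrl.state();im=ctrl.capture("wrist");cv2.imwrite("pics/w2.png",im)
np.save("w2.npy",np.r_[s["ee_pos"],s["orientation"]])
print(proj(cam("wrist",s),(.567,-.1265,.146)))
E
```

```text
t 3.4833 pos [ 0.5645 -0.1251  0.2437] q [-0.214  0.295 -0.083  1.217 -0.008  0.003] F [ 0.1   0.73 -0.42] open 0.0509
units [-0.04 -0.26 -0.1 ] y axis [-0.0256 -0.0027 -0.9997] x axis [ 0.215  0.977 -0.008]
[281.00343741 225.98880888]
```

View pics/w2.png

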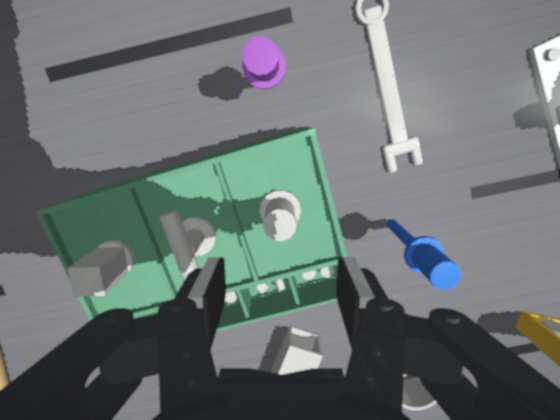

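The head top is at about (280,226) against a prediction of (281,226), so the two agree. Now I'll descend.

```bash
python3 go.py .567 -.1265 .128
```

```text
t 3.5333 pos [ 0.5645 -0.125   0.2437] q [-0.214  0.295 -0.084  1.217 -0.008  0.003] F [ 0.16  0.93 -0.23] open 0.0511
units [-0.    4.62 -0.22] y axis [-0.0256 -0.0026 -0.9997] x axis [ 0.215  0.977 -0.008]
```

play_rows(
  linear=[
    [0,0,0],
    [0,0,0],
    [0,0.6,-0.1],
    [0,0.8,-0.1],
    [0,0.8,0],
    [0,0.8,0],
    [0,0.6,0],
    [0,0.4,0],
    [0,0,0],
    [0,0,0],
  ],
  roll=[0,0,0,0,0,0,0,0,0,0],
)

```text
t: 4.37
ee_pos: [0.5687, -0.1227, 0.1424]
orientation: [-0.546, -0.438, 0.451, 0.554]
ft_force: [0.3, -0.5, 0.3]
opening: 0.0513
```

```bash
python3 go.py .567 -.1265 .128
```

```text
t 4.3667 pos [ 0.5687 -0.1227  0.1424] q [-0.209  0.357 -0.235  0.998 -0.007  0.003] F [ 0.28 -0.46  0.31] open 0.0513
units [-0.16  0.58  0.02] y axis [-0.0202 -0.003  -0.9998] x axis [ 0.21   0.978 -0.007]
```

play_rows(
  linear=[
    [-0.08,0.3,0],
    [-0.08,0.28,0],
    [0,0,0],
    [0,0,0],
    [0,0,0],
    [0,0,0],
    [0,0,0],
    [0,0,0],
    [0,0,0],
    [0,0,0],
  ],
  roll=[0,0,0,0,0,0,0,0,0,0],
)

```text
t: 5.2
ee_pos: [0.5705, -0.1278, 0.1311]
orientation: [-0.548, -0.44, 0.449, 0.552]
ft_force: [0.5, -0.9, 0.2]
opening: 0.0514
```

```bash
python3 go.py .567 -.1265 .128; python3 - <<'E'
from h import *
cv2.imwrite("pics/w3.png",ctrl.capture("wrist")[150:420,130:430])
E
```

```text
t 5.2 pos [ 0.5705 -0.1278  0.1311] q [-0.216  0.365 -0.25   0.967 -0.007 -0.005] F [ 0.48 -0.95  0.24] open 0.0514
units [0.02 0.13 0.15] y axis [-0.0132 -0.0045 -0.9999] x axis [ 0.21   0.978 -0.007]
```

View pics/w3.png

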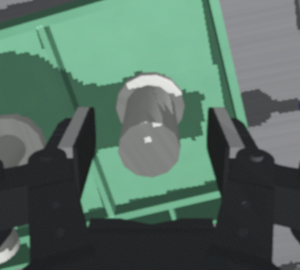

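The head sits centred between the pads, with its top at about (279,298) in the full image. I'll shift slightly and grip.

play_rows(
  linear=[
    [0,0.12,0.15],
    [0,0,0],
    [0,0,0],
    [0,0,0],
    [0,0,0],
    [0,0,0],
    [0,0,0],
    [0,0,0],
    [0,0,0],
    [0,0,0],
  ],
  roll=[0,0,0,0,0,0,0,0,0,0],
  claw=-1,
)

```text
t: 6.08
ee_pos: [0.5669, -0.1271, 0.1284]
orientation: [-0.549, -0.44, 0.449, 0.551]
ft_force: [0.1, 0.4, 0.2]
opening: 0.0227
```

```bash
python3 go.py .567 -.1265 .128
```

```text
t 6.0833 pos [ 0.5669 -0.1271  0.1284] q [-0.217  0.36  -0.265  0.957 -0.007 -0.005] F [0.14 0.35 0.24] open 0.0227
units [ 0.03  0.01 -0.  ] y axis [-0.0122 -0.005  -0.9999] x axis [ 0.21   0.978 -0.007]
```

play_rows(
  linear=[
    [0,-0.4,0],
    [0,-0.6,0],
    [0,-0.6,0],
    [0,-0.7,0],
    [0,-0.7,0],
    [0,-0.7,0],
    [0,-0.6,0],
    [0,-0.4,0],
    [0,0,0],
    [0,0,0],
  ],
  roll=[0,0,0,0,0,0,0,0,0,0],
)

```text
t: 6.92
ee_pos: [0.5658, -0.125, 0.2515]
orientation: [-0.546, -0.439, 0.45, 0.554]
ft_force: [-0.4, 0.4, -2.8]
opening: 0.0227
```

```bash
cat > hold.py <<'E'
from h import *
S0=R.from_quat([-0.549,-0.44,0.449,0.551])  # grasp moment
a=S0.inv().apply([0,0,1]); print("stem axis",R.from_quat(ctrl.state()["orientation"]).apply(a).round(4))
E
python3 hold.py; python3 go.py .539 .23 .25
```

```text
stem axis [ 0.0073 -0.0042  1.    ]
t 6.9167 pos [ 0.5658 -0.125   0.2515] q [-0.214  0.289 -0.073  1.227 -0.006 -0.004] F [-0.37  0.43 -2.77] open 0.0227
units [13.66  0.06  4.02] y axis [-0.0189 -0.0016 -0.9998] x axis [ 0.209  0.978 -0.005]
```

play_rows(
  linear=[
    [0.6,0,0.2],
    [1,0,0.3],
    [1,0,0.3],
    [1,0,0.3],
    [1,0,0.3],
    [1,0,0.3],
    [1,0,0.3],
    [1,0,0.3],
    [1,0,0.3],
    [1,0,0.3],
  ],
  roll=[0,0,0,0,0,0,0,0,0,0],
)

```text
t: 7.75
ee_pos: [0.5391, 0.1292, 0.2395]
orientation: [-0.546, -0.431, 0.453, 0.559]
ft_force: [0.9, 0.2, -3.0]
opening: 0.0225
```

```bash
python3 hold.py; python3 go.py .539 .235 .25
```

```text
stem axis [ 2.400e-02 -9.000e-04  9.997e-01]
t 7.75 pos [0.5391 0.1292 0.2395] q [ 0.233  0.261 -0.138  1.208  0.004  0.454] F [ 0.89  0.2  -2.97] open 0.0225
units [ 4.12 -0.44  0.95] y axis [-0.0357 -0.0047 -0.9993] x axis [ 0.219  0.976 -0.012]
```

play_rows(
  linear=[
    [0.8,-0.2,0.2],
    [0.8,-0.2,0.2],
    [0.8,0,0.2],
    [0.7,0,0.2],
    [0.5,0,0.2],
    [0.2,0,0],
    [0,0,0],
    [0,0,0],
    [0,0,0],
    [0,0,0],
  ],
  roll=[0,0,0,0,0,0,0,0,0,0],
)

```text
t: 8.58
ee_pos: [0.5289, 0.2339, 0.239]
orientation: [-0.542, -0.427, 0.46, 0.559]
ft_force: [0.2, 0.1, -2.7]
opening: 0.0225
```

```bash
python3 hold.py; python3 go.py .539 .235 .22; python3 - <<'E'
from h import *
s=ctrl.state();np.save("w4.npy",np.r_[s["ee_pos"],s["orientation"]])
w=ctrl.capture("wrist");cv2.imwrite("pics/w4.png",w)
t=ctrl.capture("top");c=ctrl.capture("scene")
cv2.imwrite("pics/t4.png",t);cv2.imwrite("pics/s4.png",c)
o=np.zeros((600,800,3),np.uint8)
o[:300,:400]=cv2.resize(w[130:355,130:430],(400,300),interpolation=2)
o[:300,400:]=cv2.resize(t[150:300,90:290],(400,300),interpolation=2)
o[300:,:400]=cv2.resize(c[90:240,290:490],(400,300),interpolation=2)
cv2.imwrite("pics/c4.png",o)
E
```

```text
stem axis [0.0397 0.005  0.9992]
t 8.5833 pos [0.5289 0.2339 0.239 ] q [ 0.411  0.32  -0.061  1.241  0.011  0.626] F [ 0.19  0.1  -2.66] open 0.0225
units [ 0.14  0.74 -0.42] y axis [-0.0514 -0.0107 -0.9986] x axis [ 0.214  0.977 -0.021]
```

View pics/c4.png

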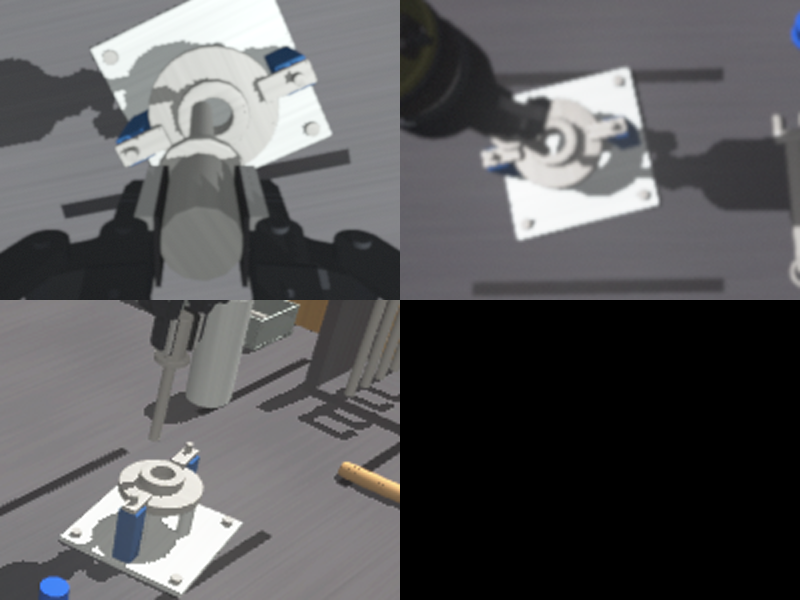

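The stem tip is at about (203,103) in the wrist crop and the bore at (213,113). The tool is picking up tilt, now 2.3°. I'll test how it drifts with zero-motion rows.

play_rows(
  linear=[
    [0,0,0],
    [0,0,0],
    [0,0,0],
    [0,0,0],
    [0,0,0],
    [0,0,0],
    [0,0,0],
    [0,0,0],
    [0,0,0],
    [0,0,0],
  ],
  roll=[0,0,0,0,0,0,0,0,0,0],
)

```text
t: 9.57
ee_pos: [0.5296, 0.233, 0.2401]
orientation: [-0.543, -0.427, 0.458, 0.56]
ft_force: [0.3, -0.1, -2.4]
opening: 0.023
```

```bash
python3 hold.py; python3 go.py .539 .235 .22
```

```text
stem axis [0.038  0.004  0.9993]
t 9.5667 pos [0.5296 0.233  0.2401] q [ 0.409  0.318 -0.061  1.241  0.011  0.626] F [ 0.34 -0.07 -2.36] open 0.023
units [ 0.17  0.78 -0.39] y axis [-0.0497 -0.0097 -0.9987] x axis [ 0.216  0.976 -0.02 ]
```

play_rows(
  linear=[
    [0,0.2,0],
    [0,0.2,0],
    [0,0,0],
    [0,0,0],
    [0,0,0],
    [0,0.2,0],
    [0,0.2,0],
    [0,0,0],
    [0,0,0],
    [0,0,0],
  ],
  roll=[0,0,0,0,0,0,0,0,0,0],
)

```text
t: 10.4
ee_pos: [0.528, 0.2327, 0.2171]
orientation: [-0.543, -0.426, 0.459, 0.56]
ft_force: [0.0, 0.1, -2.2]
opening: 0.0223
```

```bash
python3 hold.py; python3 go.py .539 .235 .22
```

```text
stem axis [0.0392 0.0045 0.9992]
t 10.4 pos [0.528  0.2327 0.2171] q [ 0.409  0.327 -0.102  1.193  0.011  0.627] F [ 0.05  0.07 -2.2 ] open 0.0223
units [ 0.18 -0.14 -0.4 ] y axis [-0.0509 -0.0103 -0.9987] x axis [ 0.215  0.976 -0.021]
```

play_rows(
  linear=[
    [0,0,-0.1],
    [0,0,-0.1],
    [0,0,-0.1],
    [0,0,-0.1],
    [0,0,0],
    [0,0,0],
    [0,0,0],
    [0,0,0],
    [0,0,0],
    [0,0,0],
  ],
  roll=[0,0,0,0,0,0,0,0,0,0],
)

```text
t: 11.23
ee_pos: [0.5396, 0.2304, 0.2172]
orientation: [-0.543, -0.427, 0.458, 0.56]
ft_force: [0.0, 1.2, -2.8]
opening: 0.0226
```

```bash
python3 hold.py; python3 go.py .539 .235 .22
```

```text
stem axis [0.0381 0.0041 0.9993]
t 11.2333 pos [0.5396 0.2304 0.2172] q [ 0.398  0.344 -0.078  1.199  0.01   0.616] F [ 0.04  1.23 -2.8 ] open 0.0226
units [ 0.17 -0.11  0.07] y axis [-0.0498 -0.0099 -0.9987] x axis [ 0.216  0.976 -0.02 ]
```

play_rows(
  linear=[
    [0,-0.3,0],
    [0,-0.3,0],
    [0,-0.3,0],
    [0,-0.2,0],
    [0,0,-1],
    [0,0,-1],
    [0,0,-1],
    [0,0,-1],
    [0,0,0],
    [0,0,0],
  ],
  roll=[0,0,0,0,0,0,0,0,0,0],
)

```text
t: 12.07
ee_pos: [0.643, 0.2095, 0.2487]
orientation: [-0.543, -0.429, 0.457, 0.558]
ft_force: [-0.3, -0.1, -3.6]
opening: 0.0228
```

```bash
python3 hold.py; python3 go.py .539 .235 .22
```

```text
stem axis [0.0324 0.0016 0.9995]
t 12.0667 pos [0.643  0.2095 0.2487] q [0.312 0.502 0.23  1.343 0.006 0.527] F [-0.32 -0.11 -3.55] open 0.0228
units [0.13 1.32 4.23] y axis [-0.0441 -0.0074 -0.999 ] x axis [ 0.213  0.977 -0.017]
```

play_rows(
  linear=[
    [0,0,0.4],
    [0,0,0.4],
    [0,0,0.4],
    [0,0,0.4],
    [0,0,0.4],
    [0,0,0.4],
    [0,0,0.4],
    [0,0,0.4],
    [0,0,0.4],
    [0,0,0.4],
  ],
  roll=[0,0,0,0,0,0,0,0,0,0],
)

```text
t: 12.9
ee_pos: [0.5263, 0.2342, 0.257]
orientation: [-0.541, -0.431, 0.459, 0.558]
ft_force: [0.4, 1.0, -2.2]
opening: 0.0222
```

```bash
python3 hold.py; python3 go.py .539 .235 .22
```

```text
stem axis [ 0.0346 -0.      0.9994]
t 12.9 pos [0.5263 0.2342 0.257 ] q [ 0.411  0.303 -0.043  1.27   0.013  0.621] F [ 0.36  1.03 -2.23] open 0.0222
units [ 0.16  1.46 -0.56] y axis [-0.0463 -0.0058 -0.9989] x axis [ 0.208  0.978 -0.015]
```

play_rows(
  linear=[
    [-1,0,0],
    [-1,0,0],
    [-1,0,0],
    [-1,0,0],
    [0,0,0],
    [0,0,0],
    [0,0,-1],
    [0,0,-1],
    [0,0,-1],
    [0,0,-1],
  ],
  roll=[0,0,0,0,0,0,0,0,0,0],
)

```text
t: 13.73
ee_pos: [0.5824, 0.1218, 0.2606]
orientation: [-0.535, -0.437, 0.463, 0.555]
ft_force: [0.0, 1.0, -1.7]
opening: 0.0226
```

```bash
python3 hold.py; python3 go.py .539 .235 .22
```

```text
stem axis [ 0.0341 -0.0052  0.9994]
t 13.7333 pos [0.5824 0.1218 0.2606] q [0.202 0.338 0.014 1.291 0.008 0.392] F [ 0.03  1.03 -1.71] open 0.0226
units [4.13 1.7  2.49] y axis [-4.57e-02 -8.00e-04 -9.99e-01] x axis [ 0.189  0.982 -0.009]
```

play_rows(
  linear=[
    [0,0,-1],
    [0,0,-1],
    [0,0,-1],
    [0,0,-1],
    [0,0,-1],
    [0,0,-1],
    [0,0,0.4],
    [0,0,0.4],
    [0,0,0.4],
    [0,0,0.4],
  ],
  roll=[0,0,0,0,0,0,0,0,0,0],
)

```text
t: 14.57
ee_pos: [0.6959, 0.1137, 0.2483]
orientation: [-0.531, -0.44, 0.466, 0.555]
ft_force: [0.3, 0.6, -1.8]
opening: 0.0224
```

```bash
python3 hold.py; python3 go.py .539 .235 .22
```

```text
stem axis [ 0.0392 -0.0079  0.9992]
t 14.5667 pos [0.6959 0.1137 0.2483] q [0.158 0.569 0.335 1.387 0.01  0.337] F [ 0.25  0.61 -1.82] open 0.0224
units [3.66 1.46 6.98] y axis [-0.0506  0.0017 -0.9987] x axis [ 0.179  0.984 -0.007]
```

play_rows(
  linear=[
    [0.2,-0.2,0.4],
    [0.2,-0.2,0.4],
    [0.2,-0.2,0.4],
    [0.2,-0.2,0.4],
    [0.2,-0.2,0.4],
    [0.2,-0.2,0.4],
    [0.2,-0.2,0.4],
    [0.2,-0.2,0.4],
    [0.2,-0.2,0.4],
    [0.2,-0.2,0.4],
  ],
  roll=[0,0,0,0,0,0,0,0,0,0],
)

```text
t: 15.4
ee_pos: [0.598, 0.1918, 0.3101]
orientation: [-0.529, -0.442, 0.467, 0.554]
ft_force: [0.5, -0.0, -1.0]
opening: 0.0225
```

```bash
python3 hold.py; python3 go.py .539 .235 .22
```

```text
stem axis [ 0.0383 -0.0098  0.9992]
t 15.4 pos [0.598  0.1918 0.3101] q [0.301 0.397 0.208 1.429 0.018 0.476] F [ 0.49 -0.04 -0.95] open 0.0225
units [1.31 3.72 2.44] y axis [-0.0497  0.0036 -0.9988] x axis [ 0.174  0.985 -0.005]
```

play_rows(
  linear=[
    [0.2,-0.2,0.3],
    [0.2,-0.2,0.3],
    [0.2,-0.2,0.3],
    [0.2,-0.2,0.3],
    [0.2,-0.2,0.3],
    [0.2,-0.2,0.2],
    [0.2,-0.2,0.1],
    [0.1,-0.2,0.1],
    [0,0,0],
    [0,0,0],
  ],
  roll=[0,0,0,0,0,0,0,0,0,0],
)

```text
t: 16.23
ee_pos: [0.5546, 0.2436, 0.359]
orientation: [-0.529, -0.443, 0.467, 0.553]
ft_force: [0.6, 0.2, -2.2]
opening: 0.0224
```

```bash
python3 hold.py; python3 go.py .539 .235 .22
```

```text
stem axis [ 0.0358 -0.0109  0.9993]
t 16.2333 pos [0.5546 0.2436 0.359 ] q [0.402 0.349 0.249 1.513 0.023 0.575] F [ 0.55  0.2  -2.15] open 0.0224
units [-0.43  5.58  0.29] y axis [-0.0472  0.0047 -0.9989] x axis [ 0.172  0.985 -0.004]
```

play_rows(
  linear=[
    [0,1,0],
    [0,1,0],
    [0,1,0],
    [0,1,0],
    [0,0,0],
    [0,0,0],
    [0,0,0],
    [0,0,0],
    [0,0,0],
    [0,0,0],
  ],
  roll=[0,0,0,0,0,0,0,0,0,0],
)

```text
t: 17.07
ee_pos: [0.5541, 0.2426, 0.2598]
orientation: [-0.531, -0.444, 0.463, 0.553]
ft_force: [0.2, 0.2, -2.4]
opening: 0.0229
```

```bash
python3 hold.py; python3 go.py .539 .235 .22
```

```text
stem axis [ 0.0291 -0.0121  0.9995]
t 17.0667 pos [0.5541 0.2426 0.2598] q [0.402 0.349 0.028 1.284 0.021 0.578] F [ 0.21  0.2  -2.4 ] open 0.0229
units [-0.4   1.61  0.48] y axis [-0.0406  0.0059 -0.9992] x axis [ 0.176  0.984 -0.001]
```

play_rows(
  linear=[
    [0,-0.3,0],
    [0,-0.4,0],
    [0,-0.4,0],
    [0,-0.4,0],
    [0,-0.4,0],
    [0,-0.4,0],
    [0,-0.4,0],
    [0,-0.4,0],
    [0,-0.3,0],
    [0,-0.2,0],
  ],
  roll=[0,0,0,0,0,0,0,0,0,0],
)

```text
t: 17.9
ee_pos: [0.5597, 0.2428, 0.3664]
orientation: [-0.532, -0.448, 0.46, 0.552]
ft_force: [-0.6, 0.1, -1.9]
opening: 0.0224
```

```bash
python3 hold.py
```

```text
stem axis [ 0.0187 -0.0165  0.9997]
```

play_rows(
  linear=[
    [0,0,0],
    [0,1,0],
    [0,1,0],
    [0,1,0],
    [0,1,0],
    [0,0,0],
    [0,0,0],
    [0,0,0],
    [0,0,0],
    [0,0,0],
  ],
  roll=[0,0,0,0,0,0,0,0,0,0],
)

```text
t: 18.73
ee_pos: [0.5592, 0.2449, 0.2702]
orientation: [-0.533, -0.451, 0.457, 0.551]
ft_force: [-0.3, -0.5, -3.0]
opening: 0.0225
```

```bash
python3 hold.py; python3 go.py .539 .235 .22
```

```text
stem axis [ 0.0101 -0.0201  0.9997]
t 18.7333 pos [0.5592 0.2449 0.2702] q [0.402 0.339 0.038 1.284 0.021 0.578] F [-0.26 -0.49 -2.97] open 0.0225
units [-0.55  2.02  0.68] y axis [-0.0216  0.0139 -0.9997] x axis [0.176 0.984 0.01 ]
```

```bash
python3 go.py .540 .234 .226; python3 - <<'E'
from h import *
a=np.load("w1.npy");C=cam("wrist",dict(ee_pos=a[:3],orientation=a[3:]))
im=cv2.imread("pics/w1.png");g=cv2.cvtColor(im,6)
c=cv2.HoughCircles(cv2.resize(g[150:230,250:340],None,fx=4,fy=4,interpolation=2),cv2.HOUGH_GRADIENT,1,10,param1=80,param2=20,minRadius=40,maxRadius=125)
for u,v,r in c[0][:5]: p=(250+u/4-.375,150+v/4-.375);print(p,r/4,cast(C,p,.085))
t=cv2.cvtColor(cv2.imread("pics/top0.png"),6);T=cam("top")
c=cv2.HoughCircles(cv2.resize(t[190:250,135:200],None,fx=4,fy=4,interpolation=2),cv2.HOUGH_GRADIENT,1,10,param1=80,param2=20,minRadius=20,maxRadius=110)
for u,v,r in c[0][:5]: p=(135+u/4-.375,190+v/4-.375);print(p,r/4,cast(T,p,.085),cast(T,p,.072))
E
```

```text
t 18.7333 pos [0.5592 0.2449 0.2702] q [0.402 0.339 0.038 1.284 0.021 0.578] F [-0.26 -0.49 -2.97] open 0.0225
units [-0.58  1.78  0.64] y axis [-0.0216  0.0139 -0.9997] x axis [0.176 0.984 0.01 ]
(np.float32(293.0), np.float32(191.0)) 27.5 [0.53956216 0.23584515 0.085     ]
(np.float32(291.5), np.float32(188.75)) 25.0 [0.53728501 0.23502237 0.085     ]
(np.float32(287.5), np.float32(186.75)) 25.55 [0.53472351 0.23201952 0.085     ]
(np.float32(284.75), np.float32(187.0)) 23.125 [0.53437959 0.22962164 0.085     ]
(np.float32(289.75), np.float32(191.0)) 29.45 [0.53889714 0.23306429 0.085     ]
(np.float32(164.5), np.float32(218.0)) 25.975 [0.54435608 0.23972504 0.085     ] [0.54654465 0.24363593 0.072     ]
(np.float32(159.75), np.float32(215.75)) 22.625 [0.54896291 0.24911741 0.085     ] [0.55122053 0.25316907 0.072     ]
(np.float32(172.5), np.float32(220.5)) 9.65 [0.53913144 0.22403301 0.085     ] [0.54124171 0.22770871 0.072     ]
(np.float32(155.75), np.float32(216.75)) 22.65 [0.54718968 0.25685142 0.085     ] [0.54942072 0.261019   0.072     ]
(np.float32(167.25), np.float32(222.25)) 8.925 [0.53596163 0.23412807 0.085     ] [0.53802438 0.23795507 0.072     ]
```

play_rows(
  linear=[
    [-0.07,0.2,0.08],
    [-0.07,0.2,0.08],
    [-0.07,0.2,0.08],
    [-0.07,0.2,0.08],
    [-0.07,0.2,0.08],
    [-0.07,0.2,0.08],
    [-0.07,0.2,0.08],
    [-0.07,0.2,0.08],
    [0,0,0],
    [0,0,0],
  ],
  roll=[0,0,0,0,0,0,0,0,0,0],
)

```text
t: 19.57
ee_pos: [0.5392, 0.2337, 0.2293]
orientation: [-0.534, -0.453, 0.455, 0.55]
ft_force: [0.5, 0.3, -1.3]
opening: 0.0227
```

```bash
python3 hold.py; python3 go.py .540 .234 .226; python3 - <<'E'
from h import *
s=ctrl.state();np.save("w5.npy",np.r_[s["ee_pos"],s["orientation"]])
w=ctrl.capture("wrist");cv2.imwrite("pics/w5.png",w)
c=ctrl.capture("scene");cv2.imwrite("pics/s5.png",c)
o=np.zeros((600,800,3),np.uint8)
o[:,:440]=cv2.resize(w[130:280,230:340],(440,600),interpolation=2)
o[:,440:]=cv2.resize(c[80:230,325:415],(360,600),interpolation=2)
cv2.imwrite("pics/c5.png",o)
C=cam("wrist",s);S=cam("scene")
ax=np.array([0.01,-0.02,1]);ax/=np.linalg.norm(ax);tip=s["ee_pos"]-ax*.118
print("tip",tip,"wrist px",proj(C,tip),"scene",proj(S,tip))
E
```

```text
stem axis [ 0.0056 -0.0219  0.9997]
t 19.5667 pos [0.5392 0.2337 0.2293] q [ 0.398  0.306 -0.101  1.173  0.021  0.574] F [ 0.53  0.26 -1.29] open 0.0227
units [ 0.01  0.13 -0.03] y axis [-0.0171  0.0157 -0.9997] x axis [0.176 0.984 0.012]
tip [0.53804563 0.23608817 0.11130192] wrist px [281.92881421 211.75656263] scene [371.9639607  165.50579362]
```

View pics/c5.png

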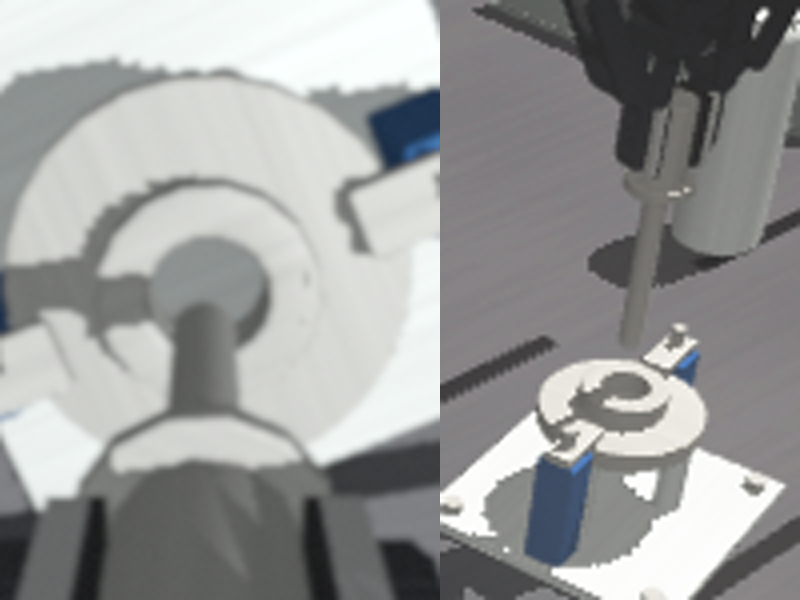

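```bash
python3 - <<'E'
from h import *
a=np.load("w5.npy");s=dict(ee_pos=a[:3],orientation=a[3:]);C=cam("wrist",s);S=cam("scene")
b=cast(C,(282.5,204.7),.085);tip=cast(C,(280.75,212.7),.111);print("bore",b,"tip",tip)
f=lambda u,v:((u-440)/4+325,v/4+80)
print("scene: bore px",proj(S,b),"tip px",proj(S,tip),"seen bore",f(630,388),"tip",f(632,342))
def slope(ax):
    p,q=[proj(S,np.array([.539,.235,.111])+np.array(ax)*h) for h in(0,.085)];return (p[0]-q[0])/(p[1]-q[1])
for ax in([0,0,1],[.0056,-.0219,1],[.02,0,1],[0,.02,1]):print(ax,slope(ax))
print("seen",-22.5/140)
# line fit of stem edges, scene
g=cv2.cvtColor(cv2.imread("pics/s5.png"),6).astype(float)
E
```

```text
bore [0.53938665 0.23671415 0.085     ] tip [0.53870556 0.23506127 0.111     ]
scene: bore px [370.75034316 176.10273918] tip px [371.85316277 165.93451129] seen bore (372.5, 177.0) tip (373.0, 165.5)
[0, 0, 1] -0.18156070913601605
[0.0056, -0.0219, 1] -0.17124238080533774
[0.02, 0, 1] -0.20173896906610672
[0, 0.02, 1] -0.1958620416127216
seen -0.16071428571428573
```

```bash
python3 go.py .5399 .2354 .202
```

```text
t 19.6667 pos [0.5395 0.2338 0.2295] q [ 0.398  0.306 -0.1    1.174  0.021  0.574] F [ 0.06 -0.14 -1.37] open 0.0228
units [ 0.05  1.1  -0.03] y axis [-0.0169  0.0159 -0.9997] x axis [0.176 0.984 0.013]
```

play_rows(
  linear=[
    [0.05,0,-0.03],
    [0,0.1,0],
    [0,0.15,0],
    [0,0.2,0],
    [0,0.2,0],
    [0,0.2,0],
    [0,0.15,0],
    [0,0.1,0],
    [0,0,0],
    [0,0,0],
  ],
  roll=[0,0,0,0,0,0,0,0,0,0],
)

```text
t: 20.5
ee_pos: [0.5408, 0.236, 0.1991]
orientation: [-0.534, -0.453, 0.455, 0.55]
ft_force: [0.4, 0.7, -2.5]
opening: 0.0223
```

```bash
python3 hold.py; python3 go.py .5399 .2354 .153; python3 - <<'E'
from h import *
s=ctrl.state();np.save("w6.npy",np.r_[s["ee_pos"],s["orientation"]])
w=ctrl.capture("wrist");cv2.imwrite("pics/w6.png",w)
c=ctrl.capture("scene");t=ctrl.capture("top")
o=np.zeros((600,800,3),np.uint8)
o[:,:440]=cv2.resize(w[130:280,230:340],(440,600),interpolation=2)
o[:,440:]=cv2.resize(c[95:245,325:415],(360,600),interpolation=2)
cv2.imwrite("pics/c6.png",o)
E
```

```text
stem axis [ 0.0046 -0.0224  0.9997]
t 20.5 pos [0.5408 0.236  0.1991] q [ 0.4    0.325 -0.145  1.109  0.021  0.577] F [ 0.44  0.69 -2.47] open 0.0223
units [-0.06  1.84 -0.  ] y axis [-0.0161  0.0162 -0.9997] x axis [0.176 0.984 0.013]
```

View pics/c6.png

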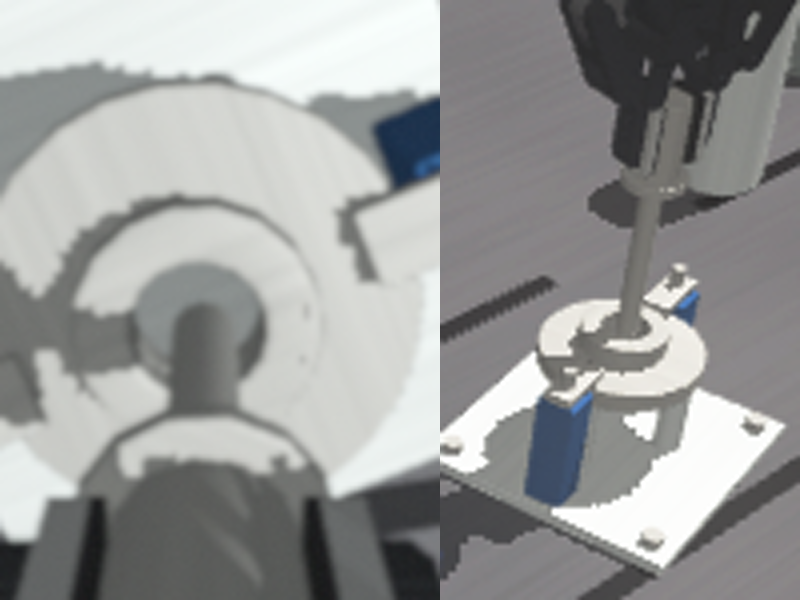

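The tip is at the bore mouth and about 1-2 mm off centre, so the gap is clear all round. Stem columns are 172-240 against bore 133-267 in the crop. I'll correct slightly and lower slowly.

play_rows(
  linear=[
    [-0.05,0,0.03],
    [0,0.1,0],
    [0,0.15,0],
    [0,0.15,0],
    [0,0.15,0],
    [0,0.15,0],
    [0,0.1,0],
    [0,0.1,0],
    [0,0,0],
    [0,0,0],
  ],
  roll=[0,0,0,0,0,0,0,0,0,0],
)

```text
t: 21.48
ee_pos: [0.5399, 0.2354, 0.175]
orientation: [-0.534, -0.454, 0.454, 0.55]
ft_force: [0.3, 0.2, -1.9]
opening: 0.0229
```

```bash
python3 hold.py; python3 go.py .5399 .2354 .153
```

```text
stem axis [ 0.0032 -0.023   0.9997]
t 21.4833 pos [0.5399 0.2354 0.175 ] q [ 0.4    0.336 -0.186  1.056  0.021  0.576] F [ 0.25  0.23 -1.92] open 0.0229
units [-0.01  0.88 -0.02] y axis [-0.0146  0.0168 -0.9998] x axis [0.176 0.984 0.014]
```

play_rows(
  linear=[
    [0,0.1,0],
    [0,0.15,0],
    [0,0.15,0],
    [0,0.15,0],
    [0,0.15,0],
    [0,0.1,0],
    [0,0.04,0],
    [0,0,0],
    [0,0,0],
    [0,0,0],
  ],
  roll=[0,0,0,0,0,0,0,0,0,0],
)

```text
t: 22.32
ee_pos: [0.5396, 0.2358, 0.1517]
orientation: [-0.534, -0.454, 0.454, 0.55]
ft_force: [0.4, 0.3, -2.4]
opening: 0.0226
```

```bash
python3 hold.py; python3 go.py .5399 .2354 .153; python3 - <<'E'
from h import *
w=ctrl.capture("wrist");cv2.imwrite("pics/w7.png",w)
c=ctrl.capture("scene");cv2.imwrite("pics/s7.png",c)
o=np.zeros((600,800,3),np.uint8)
o[:,:440]=cv2.resize(w[130:280,230:340],(440,600),interpolation=2)
o[:,440:]=cv2.resize(c[115:265,325:415],(360,600),interpolation=2)
cv2.imwrite("pics/c7.png",o)
E
```

```text
stem axis [ 0.0032 -0.023   0.9997]
t 22.3167 pos [0.5396 0.2358 0.1517] q [ 0.401  0.353 -0.219  1.006  0.021  0.577] F [ 0.41  0.26 -2.38] open 0.0226
units [-0.01 -0.05 -0.01] y axis [-0.0147  0.0168 -0.9998] x axis [0.176 0.984 0.014]
```

View pics/c7.png

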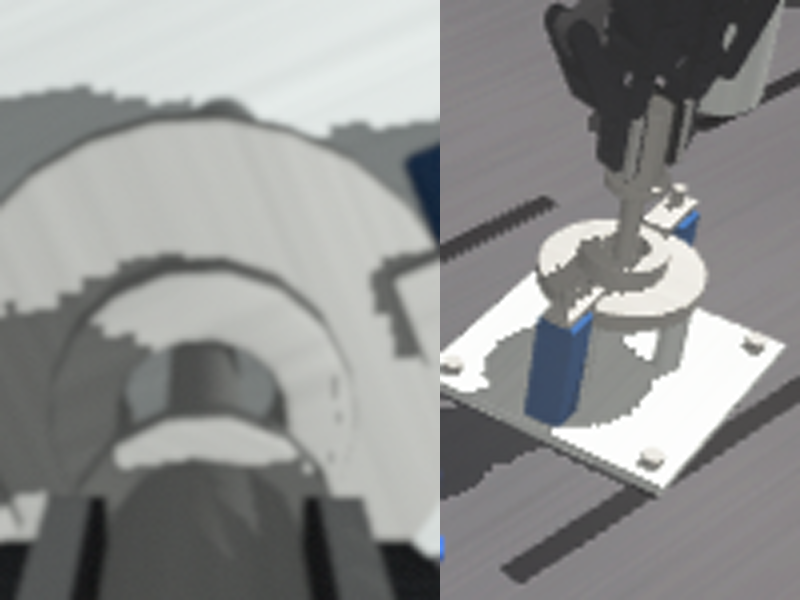

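play_rows(
  linear=[
    [-0.02,-0.06,0],
    [0,0,0],
    [0,0,0],
    [0,0,0],
    [0,0,0],
    [0,0,0],
    [0,0,0],
    [0,0,0],
    [0,0,0],
    [0,0,0],
  ],
  roll=[0,0,0,0,0,0,0,0,0,0],
)

```text
t: 23.25
ee_pos: [0.5401, 0.2355, 0.1542]
orientation: [-0.534, -0.454, 0.454, 0.55]
ft_force: [-0.7, -0.8, -2.1]
opening: 0.0228
```

```bash
python3 hold.py; python3 go.py .5396 .2353 .1533; python3 - <<'E'
from h import *
s=ctrl.state();C=cam("wrist",s);w=ctrl.capture("wrist");cv2.imwrite("pics/w8.png",w)
g=cv2.resize(cv2.cvtColor(w,6)[130:240,230:340],None,fx=4,fy=4,interpolation=2)
cv2.imwrite("pics/g8.png",g)
print("bore from hub",cast(C,(280,234),.085))
M=R.from_quat(s["orientation"]).as_matrix()
ax=np.array([.0032,-.023,1])
for z in(.085,.072,.06):
    p=s["ee_pos"]-ax*(s["ee_pos"][2]-z);print(z,p,proj(C,p))
print(np.abs(s["dq"]).max())
E
```

```text
stem axis [ 0.0017 -0.0237  0.9997]
t 23.25 pos [0.5401 0.2355 0.1542] q [ 0.4    0.35  -0.216  1.01   0.021  0.576] F [-0.66 -0.77 -2.07] open 0.0228
units [-0.01  0.04  0.02] y axis [-0.0132  0.0175 -0.9998] x axis [0.176 0.984 0.015]
bore from hub [0.53959814 0.23596393 0.085     ]
0.085 [0.53988761 0.23706428 0.085     ] [281.8222029  234.13185114]
0.072 [0.53984601 0.23736328 0.072     ] [281.93876156 227.35304598]
0.06 [0.53980761 0.23763928 0.06      ] [282.03521931 221.74326695]
0.0008575239012782539
```

View pics/g8.png

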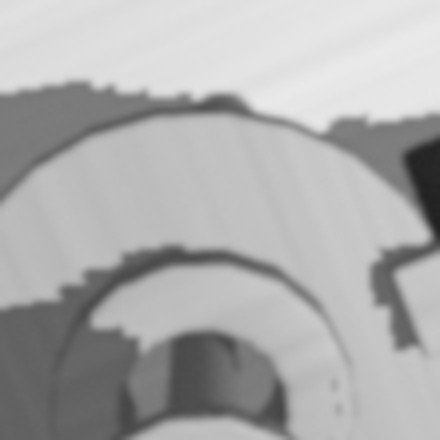

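```bash
python3 -c "
from plant import ctrl
print(ctrl.finish_job())"
```

```text
the job is handed in; nothing more can be done
None
```

I took the grey round-headed stem from the bin and lowered it through the flange bore. I handed the job in with the gripper still holding it there, at about 23 s of the 43 s allowed. I saw no sign of contact: the measured force stayed near the stem's own weight.

**Last checks**
- **Centring:** at the bore mouth the close view put the stem within about 0.5 mm of centre across the jaws. The position computed from the arm's pose put it about 1 mm off in y there, and about 1.5 mm off at the flange's underside. The bore's inner radius is 13 mm and the stem's is 6 mm, so the gap stays open all round. The front-to-back position rests mainly on the arm's pose and the hub's outline, because the collar hid the near edge of the bore.
- **Tip depth:** about 24–25 mm below the flange.
- **Steadiness:** the joints were at rest, and the gripper read 22.8 mm on the 24 mm head.
- **Other pins:** I never touched the square-headed and T-headed pins, but I took no last picture of the bin.

**Uprightness is not perfect:** fast moves slowly tilted the tool. I worked most of that out, and about 1.4° of sideways lean remains, judged from the arm's pose. An earlier scene view agreed roughly. Fixing it would have meant pulling the stem back out of the bore, so I left it.

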